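# Check the curing oven's hatch, then lift it over its balance point and hold it

### The job

Take the orange infrared thermometer from its dock, hold it nose down with the nose about 40 mm above the black dot on the oven's closed hatch, steady for two seconds, and stand it back in its dock. Then lift the sprung hatch by its handle past its balance point (50 degrees open) to about 60 degrees, ease it back and finish while still holding it just below the balance point, at about 44 degrees, where it would drop shut if you let go. Never let the hatch fling open or slam, and leave the bottle and the jar where they are.

Things in the scene. Friction and masses are not known exactly. Their poses are not given: they have to be found in the camera images.
- oven: Low teal bench curing oven, fixed, 220 (x) by 280 (y) by 100 mm high, with a blue flat hatch as its whole top (hatch 14 mm thick, upper face 114 mm above the table). Origin: centre of the underside, on the table. Its -x side is the front, with the hatch's handle and white knobs; the hinge runs along the rear (+x) top edge. Its position and yaw vary.
- hatch (a joint): Opening angle of the oven's hatch in rad: 0 closed (flat), growing as the front edge rises, stop at 1.4. Mass 1.6 kg, with hinge springs that carry most of it: it balances at 0.87 rad (50 degrees). Below that it falls shut (about 2.2 N at the handle bar lifts it when closed, about 0.5 N holds it 6 degrees below balance); above that the springs drive it further open (about 1.2 N at the bar at 63 degrees).
- hatch_hinge (a point): Middle of the hatch's hinge line, on the oven's rear top edge, 100 mm above the table; fixed to the oven. The hinge line is the oven's y axis.
- hatch_bar (a point): Middle of the hatch's handle: a round steel bar of 12 mm diameter, 110 mm long, parallel to the hinge, 47 mm of clear space inside it between two arms at its ends, projecting forward from the hatch's front edge in the hatch's plane. With the hatch shut it lies 265 mm in front of the hinge line and 7 mm above it (107 mm above the table); it moves on an arc about the hinge.
- dot (a point): Centre of the matt black target dot, 40 mm diameter, in the middle of the hatch's upper face (115 mm above the table when shut); it moves with the hatch.
- thermo: Orange infrared thermometer standing nose down in its dock, loose, about 130 g. Origin: centre of the flat end of the nose, z up through the body. Black nose, 26 mm diameter, for the first 25 mm; above it the orange body, 28 (x) by 36 (y) mm, from 25 to 130 mm above the origin (top 136 mm above the table in the dock). Dark screen on its -x face.
- spot (a point): The point the thermometer reads best: on its axis, 40 mm beyond the nose (at z = -40 mm in the thermometer's frame). Aim this at the dot.
- dock: Thermometer dock, fixed: grey open-topped cup 54 (x) by 62 (y) by 55 mm high, walls and floor 6 mm, inside 42 by 50 mm, on a black base plate 100 by 110 by 4 mm. Origin: centre of the underside, on the table. The docked thermometer's nose rests 6 mm above the table. Stands left or right of the oven, yaw varies.
- bottle: Yellow bottle with red cap, 56 mm diameter, 170 mm tall, standing; not to be disturbed. Origin: centre of the underside.
- jar: Blue and white jar with a white lid, 70 mm diameter, 90 mm tall, standing; not to be disturbed. Origin: centre of the underside.
Mind the look-alikes: they are no part of the job. Leave any brown or green look-alike of the dock alone.

How it is judged (in metres and radians):
On the way, in this order (a step that is already met when the one before it is completed fails the run):
1. the held thermometer points down at the black dot on the shut hatch, its reading point (40 mm beyond the nose) within 20 mm of the dot, steady for one second (distance between spot and dot below 0.02 m and angle between thermo's own z axis and vertical below 0.25 rad and linear speed of thermo below 0.03 m/s and angular speed of thermo below 0.3 rad/s and value of joint hatch below 0.03 rad and contact force between thermo and the fingers above 0.3 N), for 1 s.
2. the thermometer stands in its dock again, let go (x of thermo in the frame of dock between -0.02 and 0.02 m and y of thermo in the frame of dock between -0.02 and 0.02 m and z of thermo in the frame of dock below 0.02 m and angle between thermo's own z axis and vertical below 0.25 rad and linear speed of thermo below 0.03 m/s and contact force between thermo and the fingers below 0.05 N), for 0.2 s.
3. the hatch is lifted past its balance point, to 54 degrees or more (value of joint hatch above 0.94 rad and contact force between oven and the fingers above 0.1 N), for 0.1 s.
At the end, for the whole second after the job is handed in: the hatch is held still by the fingers alone (more than 0.05 N on them, no loose thing touching it) between 0.66 and 0.835 rad (38 to 47.8 degrees) open, just below its 50 degree balance point; the thermometer stands nose down in its dock (within 20 mm, tilt under 0.25 rad), untouched (all of step 2 and value of joint hatch between 0.66 and 0.835 rad and velocity of joint hatch between -0.05 and 0.05 rad/s and contact force between oven and the fingers above 0.05 N and contact force between oven and thermo below 0.1 N and contact force between oven and bottle below 0.1 N and contact force between oven and jar below 0.1 N); the arm keeps its last pose, push and grip.
It fails at once if the hatch flings open or slams (faster than 1.8 rad/s) (velocity of joint hatch above 1.8 rad/s or velocity of joint hatch below -1.8 rad/s).
It fails at once if the bottle is moved more than 30 mm or tipped over (distance of bottle from where it was at the start of the episode above 0.03 m or angle between bottle's own z axis and vertical above 0.5 rad).
It fails at once if the jar is moved more than 30 mm or tipped over (distance of jar from where it was at the start of the episode above 0.03 m or angle between jar's own z axis and vertical above 0.5 rad).
It also fails if it takes over 69 s, if anything falls off the work surface, if the arm or the gripper's body presses on something with over 40 N, if the wrist force passes 120 N, or if a joint passes its speed limit or range.

### The arm

A 6-joint arm with a two-finger parallel gripper is mounted at the origin on the work surface. World frame = base frame: x ahead of the robot, y to its left, z up, the work surface at z = 0. Lengths are in mm, angles in rad, forces in N, time in s.
With the tool pointing down it reaches from about 250 to 800 mm from the base axis. Payload 8.5 kg.
Tool frame: the origin (TCP) lies midway between the tips of the shut fingers; the grasp point (between the pads) lies 19 mm behind it; x points along the fingers, z is the direction in which the jaws open and shut, and the axes are right-handed (so a half turn about x gives the same grasp; the last joint's range is limited). The gripper opens to 85 mm and grips with 20 to 120 N. Pads are 22 mm wide; open, the fingers measure 114 mm over their backs; the gripper's body (76 mm by 85 mm) begins 54 mm behind the grasp point. The pads swing forward as they close: fully open they stand 13 mm farther back than shut.
Start: joints at [-1.199, 0.238, -0.013, 1.319, 0, 1.571], TCP at [190.71, -489.086, 201.176] pointing down, gripper open.
Joint ranges: [-2.66, 2.66], [-1.03, 1.9], [-1.14, 1.46], [-1.82, 2.27], [-1.45, 1.34], [-3.14, 3.14]. Speed limits (rad/s): [2.22, 2.22, 2.79, 3.14, 3.14, 3.14].

### API

Orientations are given as a unit quaternion [x, y, z, w].
In Python, from bench import readout, eyes, job gives the robot as it stands. The module is installed in compiled form; this text tells all that it offers.
- The arm moves only by the tool carry_out, never from a script. Its argument "moves" is a list that holds one entry, the list of rows, each a list of 4 numbers: the shift along the tool's x, y, z in m, then the turn about the tool's x in rad. In form: [[[dx, dy, dz, yaw], ...]]. A call has 1 to 5 rows; each row is the pose to reach, as a shift and turn from the pose commanded when the call began, along the tool's axes at that moment; what a row does not reach only later rows make up. A row lasts 1/8 s, in which the tool goes at most 62.5 mm and 10.7 degrees, less where a joint would pass 70% of its speed; a pose out of reach is approached as far as the arm can. A call with a gripper value outside its range is refused whole. "gripper" is the closure, from 0 (fully open) to 1 (shut), set as the call begins (left out, the last holds). The fingers move at their own pace and stop on an object; "squeeze" is the grip in N (left out, the last holds). Time passes only in rows, so rows that repeat a pose let the fingers close. It gives the time, the measured TCP pose, the force and the opening at its end, in the units of the state.
- readout.get_obs(): the state, without advancing time (a new reading comes with each control period).
- eyes.camera(name): name is "scene" or "top" or "wrist"; returns the picture (384x512x3 uint8, blue, green, red); there is no depth.
- eyes.camera_model(name): a dict with "camera_matrix" (3x3 intrinsics, pixels), "R" (3x3) and "t" (3): a world point X has camera coordinates R X + t; the wrist camera has in their place "mount" (4x4, takes a point from camera to tool coordinates, whose origin is the TCP and whose axes are the tool frame's). Camera axes: x right, y down, z forward; pixel columns grow to the right and rows downward; lengths in mm; the calibration is good to about 2 mm. A picture is of the moment at which its call begins: read the wrist's pose just before it. camera_model takes no time and is no camera call.
- job.close_job(): hands the job in, once; it reports no verdict.
The state is a dict: "time_s": time; "joint_pos": joint angles; "joint_velocities": joint speeds; "effort": joint torques, N m; "tool_pos": TCP position; "tcp_rot": TCP orientation; "force": force on the tool from outside, world axes, zero at the start; "moment": the same for the moment, N m; "finger_gap": opening from 0.0 (shut) to 1.0 (fully open).
Only numpy, scipy, OpenCV 4.12 (cv2) and the standard library are available. Lean on these libraries where they do the work, as an engineer would, in place of code of your own. Each camera call takes 0.05 s, during which the arm holds its last target. There are 200 camera calls.

## Working session

There is one attempt and no reset: what is moved stays moved. The work goes in short steps, Python scripts to look and compute and a tool call to move; the robot and the scene stay as the last step left them, time stands still between calls to the robot, and variables do not carry over. Pictures are saved under pics/ and viewed, about 8 in all and at most 12, crops included, and the job is handed in when it is done.

Besides the shell and the picture viewer there is one more tool, called after "Emit:" as name(argument=value, ...), one argument or row to a line, values as JSON. carry_out: Moves the arm, as the interface text tells. Its arguments: {"type":"object","properties":{"moves":{"type":"array"},"gripper":{"type":"number"},"squeeze":{"type":"number"}},"required":["moves"]}

```bash
mkdir -p pics; ls
python3 - <<'E'
from bench import readout, eyes
import cv2, numpy as np
o=readout.get_obs(); print({k:np.round(v,3).tolist() for k,v in o.items()})
for n in("scene","top"):
    cv2.imwrite(f"pics/{n}0.png",eyes.camera(n))
for n in("scene","top","wrist"):
    print(n,{k:np.round(v,4).tolist() for k,v in eyes.camera_model(n).items()})
a=cv2.imread("pics/scene0.png");b=cv2.imread("pics/top0.png")
E
```

```text
pics
{'time_s': 0.0, 'joint_pos': [-1.199, 0.239, -0.014, 1.319, 0.0, 1.571], 'joint_velocities': [-0.002, 0.0, 0.0, 0.001, -0.001, 0.002], 'effort': [0.002, -53.877, 34.644, 0.018, 0.0, 0.0], 'tool_pos': [190.572, -488.713, 200.564], 'tcp_rot': [0.399, 0.584, -0.399, 0.583], 'force': [0.561, -0.154, -0.017], 'moment': [0.033, 0.008, -0.017], 'finger_gap': 0.998}
scene {'camera_matrix': [[454.6041, 0.0, 254.7301], [0.0, 454.6041, 191.2593], [0.0, 0.0, 1.0]], 'R': [[0.1819, 0.9833, -0.0062], [0.8049, -0.1525, -0.5734], [-0.5648, 0.0994, -0.8192]], 't': [-25.9551, -406.5653, 1759.3575]}
top {'camera_matrix': [[349.4114, 0.0, 256.534], [0.0, 349.4114, 193.1847], [0.0, 0.0, 1.0]], 'R': [[0.0062, -0.9997, -0.0217], [-0.9946, -0.004, -0.1036], [0.1035, 0.0223, -0.9944]], 't': [-56.4782, 517.7664, 961.795]}
wrist {'camera_matrix': [[268.2728, 0.0, 259.7321], [0.0, 268.2728, 194.6135], [0.0, 0.0, 1.0]], 'mount': [[0.0012, -0.2705, 0.9627, -172.9459], [-0.0, -0.9627, -0.2705, 68.8969], [1.0, 0.0003, -0.0012, -0.5706], [0.0, 0.0, 0.0, 1.0]]}
```

View pics/top0.png

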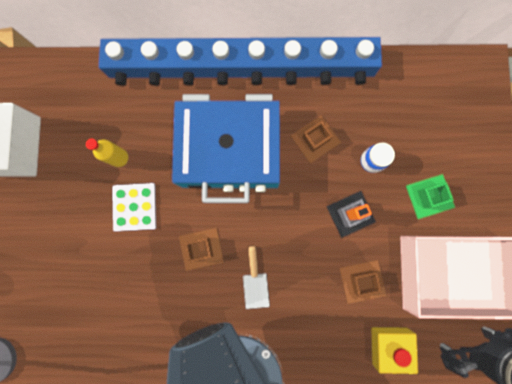

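View pics/scene0.png

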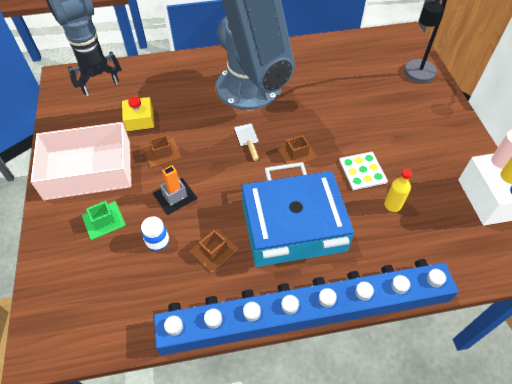

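Top view: the thermometer (orange) stands in the grey cup on a black plate at (352,214). The look-alikes are brown docks at (318,136), (203,248) and (363,282), and a green one at (432,195). The oven is at (227,142), its dot at (226,141) and the bar at about (226,200). I choose the grey/black dock and will check it in one close crop.

```bash
cat > h.py <<'E'
import numpy as np, cv2
from bench import readout, eyes
from scipy.spatial.transform import Rotation as Rot
def cam(n):
    m=eyes.camera_model(n); return m["camera_matrix"],np.array(m["R"]),np.array(m["t"])
def unproj(n,uv,z):
    K,R,t=cam(n); d=R.T@np.linalg.inv(K)@np.array([uv[0],uv[1],1.]); c=-R.T@t
    return c+d*(z-c[2])/d[2]
def proj(n,X):
    K,R,t=cam(n); p=(np.asarray(X,float).reshape(-1,3)@R.T+t)@np.array(K).T; return p[:,:2]/p[:,2:]
E
python3 - <<'E'
import cv2,numpy as np
from h import *
b=cv2.imread("pics/top0.png");a=cv2.imread("pics/scene0.png")
c1=cv2.resize(b[185:245,320:385],(400,369),interpolation=cv2.INTER_CUBIC)
c2=cv2.resize(b[90:210,165:290],(400,384),interpolation=cv2.INTER_CUBIC)
c3=cv2.resize(a[155:220,140:205],(400,400),interpolation=cv2.INTER_CUBIC)
im=np.zeros((400,800,3),np.uint8);im[:369,:400]=c1;im[:384,400:]=c2
cv2.imwrite("pics/crop.png",im)
hs=cv2.cvtColor(b,cv2.COLOR_BGR2HSV)
def big(m,n):
    k,l,s,c=cv2.connectedComponentsWithStats(m.astype(np.uint8));o=np.argsort(-s[1:,4])[:n]+1
    return [(c[i],s[i],(l==i)) for i in o]
roi=np.zeros(b.shape[:2],bool);roi[90:210,160:290]=1
blue=(hs[...,0]>100)&(hs[...,0]<125)&(hs[...,1]>120)&roi
dark=(b.max(2)<50)
roi2=np.zeros_like(roi);roi2[120:165,205:250]=1
c=big(dark&roi2,1)[0];print("dot",c[0],c[1][4],unproj("top",c[0],115))
roi3=np.zeros_like(roi);roi3[185:245,320:385]=1
pts=np.argwhere(dark&roi3)[:,::-1].astype(np.int32)
r=cv2.minAreaRect(pts);print("plate",r)
bx=cv2.boxPoints(r);P=np.array([unproj("top",p,4) for p in bx]);print(P.round(1),P.mean(0))
e=P-np.roll(P,1,0);print(np.linalg.norm(e,axis=1),np.degrees(np.arctan2(e[:,1],e[:,0])))
pts=np.argwhere(cv2.morphologyEx(blue.astype(np.uint8),cv2.MORPH_CLOSE,np.ones((9,9))))[:,::-1].astype(np.int32)
bx=cv2.boxPoints(cv2.minAreaRect(pts));P=np.array([unproj("top",p,114) for p in bx]);print("hatch",bx,P.round(1),P.mean(0))
e=P-np.roll(P,1,0);print(np.linalg.norm(e,axis=1),np.degrees(np.arctan2(e[:,1],e[:,0])))
o=(hs[...,0]<16)&(hs[...,1]>180)&(hs[...,2]>180)&roi3
print("orange",big(o,1)[0][:2])
E
```

```text
Traceback (most recent call last):
IndexError: list index out of range
```

View pics/crop.png

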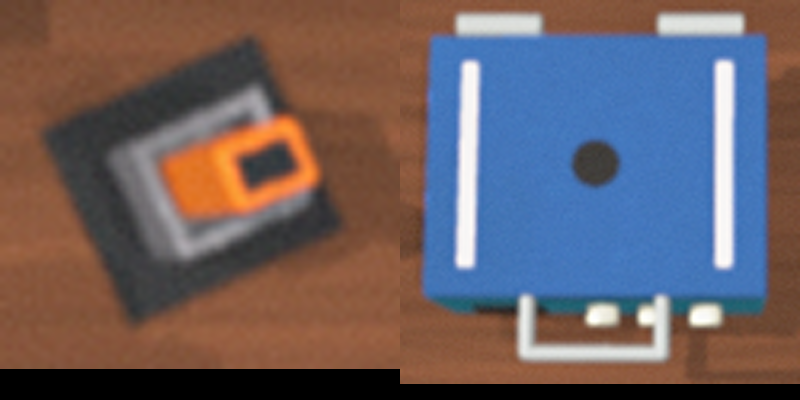

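The crop shows the orange thermometer in a grey cup on the black plate, so this is the right dock. Plate corners in the crop are (42,130), (252,38), (342,228) and (135,322). The hatch bar ends are at (522,352) and (666,352), and the dot at (596,163).

Run:
```python
from h import *
np.set_printoptions(suppress=True,precision=1)
s=65/400
P=np.array([unproj("top",(320+u*s-.5*(1-s),185+v*60/369-.4),4) for u,v in[(42,130),(252,38),(342,228),(135,322)]])
print("plate\n",P,"c",P.mean(0)); e=np.roll(P,-1,0)-P;print(np.linalg.norm(e,axis=1),np.degrees(np.arctan2(e[:,1],e[:,0])))
q=lambda u,v:(165+(u-400)*.3125-.35,90+v*.3125-.35)
H=np.array([unproj("top",q(*p),114) for p in[(430,35),(767,35),(767,297),(423,297)]])
print("hatch\n",H,H.mean(0)); e=np.roll(H,-1,0)-H;print(np.linalg.norm(e,axis=1),np.degrees(np.arctan2(e[:,1],e[:,0])))
B=np.array([unproj("top",q(*p),107) for p in[(522,352),(666,352)]]);print("bar",B,B.mean(0))
D=unproj("top",q(596,163),115);print("dot",D)
print("dot scene",unproj("scene",(296,207),115))
# orange mask fit in both images: search thermo xy,yaw
a={n:cv2.imread(f"pics/{n}0.png") for n in("top","scene")}
M={}
for n,(r0,r1,c0,c1) in{"top":(185,245,320,385),"scene":(155,220,140,205)}.items():
    hs=cv2.cvtColor(a[n],cv2.COLOR_BGR2HSV);m=np.zeros(hs.shape[:2],np.uint8)
    m[r0:r1,c0:c1]=((hs[...,0]<16)&(hs[...,1]>190)&(hs[...,2]>150))[r0:r1,c0:c1]
    m=cv2.morphologyEx(m,cv2.MORPH_CLOSE,np.ones((7,7)))
    M[n]=m;print(n,m.sum())
def cost(x,y,w):
    c,si=np.cos(w),np.sin(w);X=[(x+c*dx-si*dy,y+si*dx+c*dy,z) for dx in(-14,14) for dy in(-18,18) for z in(61,136)]
    t=0
    for n in M:
        k=np.zeros_like(M[n]);cv2.fillConvexPoly(k,cv2.convexHull((proj(n,X)*16).round().astype(np.int32)),1,shift=4)
        t+=int((k!=M[n]).sum())
    return t
c=P.mean(0)
best=sorted((cost(c[0]+dx,c[1]+dy,w),dx,dy,np.degrees(w)) for dx in np.arange(-12,13,2) for dy in np.arange(-12,13,2) for w in np.radians(np.arange(-90,90,6)))[:12]
print(np.array(best))
o=readout.get_obs();print(Rot.from_quat(o["tcp_rot"]).as_matrix().round(3))
```

```text
plate
 [[ 485.  -254.     4. ]
 [ 528.5 -352.4    4. ]
 [ 440.2 -391.6    4. ]
 [ 396.4 -295.5    4. ]] c [ 462.5 -323.4    4. ]
[107.5  96.6 105.6  97.8] [ -66.1 -156.1  114.5   25.1]
hatch
 [[ 755.9  165.5  114. ]
 [ 755.4 -114.6  114. ]
 [ 537.  -114.5  114. ]
 [ 536.   164.4  114. ]] [646.1  25.2 114. ]
[280.1 218.4 278.9 219.9] [-90.1 180.   90.2   0.3]
bar [[492.2  84.  107. ]
 [492.7 -33.  107. ]] [492.5  25.5 107. ]
dot [647.   25.3 115. ]
dot scene [648.2  27.4 115. ]
top 226
scene 308Traceback (most recent call last):
  File "<stdin>", line 28, in <module>
  File "<stdin>", line 28, in <genexpr>
  File "<stdin>", line 24, in cost
  File "h.py", line 10, in proj
    K,R,t=cam(n); p=(np.asarray(X,float).reshape(-1,3)@R.T+t)@np.array(K).T; return p[:,:2]/p[:,2:]
          ~~~^^^
  File "h.py", line 5, in cam
    m=eyes.camera_model(n); return m["camera_matrix"],np.array(m["R"]),np.array(m["t"])
ValueError: time passes only in moves, steps and waits
```

```bash
sed -i 's/^def cam/import functools\n@functools.lru_cache\ndef cam/' h.py
python3 - <<'E'
from h import *
np.set_printoptions(suppress=True,precision=2)
a={n:cv2.imread(f"pics/{n}0.png") for n in("top","scene")}
M={}
for n,(r0,r1,c0,c1) in{"top":(185,245,320,385),"scene":(155,220,140,205)}.items():
    hs=cv2.cvtColor(a[n],cv2.COLOR_BGR2HSV);m=np.zeros(hs.shape[:2],np.uint8)
    m[r0:r1,c0:c1]=((hs[...,0]<16)&(hs[...,1]>190)&(hs[...,2]>150))[r0:r1,c0:c1]
    M[n]=cv2.morphologyEx(m,cv2.MORPH_CLOSE,np.ones((7,7)))
def cost(x,y,w):
    c,si=np.cos(w),np.sin(w);X=[(x+c*dx-si*dy,y+si*dx+c*dy,z) for dx in(-14,14) for dy in(-18,18) for z in(61,136)]
    return sum(int((cv2.fillConvexPoly(np.zeros_like(M[n]),cv2.convexHull((proj(n,X)*16).round().astype(np.int32)),1,shift=4)!=M[n]).sum()) for n in M)
best=sorted((cost(462.5+dx,-323.4+dy,w),dx,dy,np.degrees(w)) for dx in np.arange(-12,13,2) for dy in np.arange(-12,13,2) for w in np.radians(np.arange(-90,90,8)))[:12]
print(np.array(best))
o=readout.get_obs();print(Rot.from_quat(o["tcp_rot"]).as_matrix().round(3))
E
```

```text
[[100.   2.   4.  14.]
 [113.   0.   4.   6.]
 [113.   0.   4.  14.]
 [113.   2.   6.  14.]
 [115.   4.   4.  14.]
 [118.   2.   4.   6.]
 [121.   2.   2.  14.]
 [121.   4.   6.  14.]
 [122.   2.   6.  22.]
 [123.   2.   4.  22.]
 [124.   0.   6.  14.]
 [124.   2.   6.   6.]]
[[-0.    0.93  0.36]
 [ 0.    0.36 -0.93]
 [-1.   -0.   -0.  ]]
```

Emit:
carry_out(
  moves=[
    [[0, 0.055, -0.01, 0], [0, 0.11, -0.02, -0.03], [0, 0.17, -0.03, -0.056], [0, 0.225, -0.04, -0.056], [0, 0.28, -0.05, -0.056]],
  ],
  gripper=0,
  squeeze=30,
)

```text
time_s: 0.72
tool_pos: [434.8, -339.5, 200.9]
tcp_rot: [0.382, 0.595, -0.382, 0.595]
force: [0.7, -0.3, -0.0]
finger_gap: 1.002
```

```bash
cat > w.py <<'E'
import sys
from h import *
np.set_printoptions(suppress=True,precision=2)
o=readout.get_obs(); n=sys.argv[1]
im=eyes.camera("wrist"); cv2.imwrite(f"pics/{n}.png",im)
R=Rot.from_quat(o["tcp_rot"]).as_matrix(); p=np.array(o["tool_pos"])
m=eyes.camera_model("wrist"); np.savez(f"pics/{n}.npz",R=R,p=p,K=m["camera_matrix"],M=m["mount"])
print(o["time_s"],p,np.degrees(np.arctan2(R[1,2],R[0,2])),o["finger_gap"],o["force"])
E
python3 w.py w1
```

```text
0.725 [ 434.76 -339.49  200.94] -65.4842885277913 1.0024588020894536 [ 0.73 -0.33 -0.05]
```

View pics/w1.png

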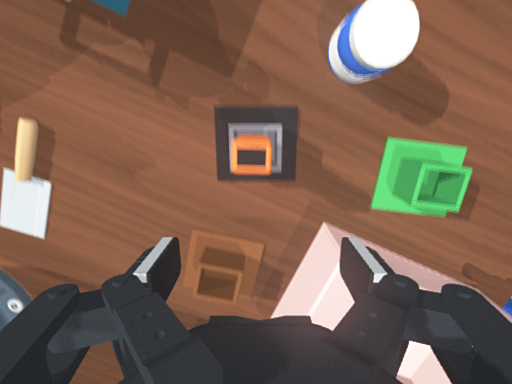

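Wrist view: the dock plate is at (215–299, 106–182), aligned with the image axes. The thermometer's top is at about (231–272, 136–175). The brown dock at (225,265) and the green one at (427,178) are left alone.

```bash
cat >> h.py <<'E'
def wun(n,uv,z):
    d=np.load(f"pics/{n}.npz"); M=d["M"]; r=d["R"]@M[:3,:3]@np.linalg.inv(d["K"])@np.array([uv[0],uv[1],1.]); c=d["R"]@M[:3,3]+d["p"]
    return c+r*(z-c[2])/r[2]
def wpr(n,X):
    d=np.load(f"pics/{n}.npz"); M=d["M"]; q=(np.asarray(X,float)-d["p"])@d["R"]; q=(q-M[:3,3])@M[:3,:3]; q=q@d["K"].T; return q[:,:2]/q[:,2:]
E
python3 - <<'E'
from h import *
np.set_printoptions(suppress=True,precision=1)
P=np.array([wun("w1",p,4) for p in[(215,106),(299,107),(296,182),(219,182)]]);print(P,P.mean(0))
e=np.roll(P,-1,0)-P;print(np.linalg.norm(e,axis=1),np.degrees(np.arctan2(e[:,1],e[:,0])))
im=cv2.imread("pics/w1.png");hs=cv2.cvtColor(im,cv2.COLOR_BGR2HSV)
o=((hs[...,0]<16)&(hs[...,1]>180)&(hs[...,2]>120)).astype(np.uint8)
o[:, :200]=0;o[:,320:]=0;o[:100]=0;o[200:]=0
k,l,s,c=cv2.connectedComponentsWithStats(o);i=1+np.argmax(s[1:,4]);print(s[i])
M=cv2.morphologyEx((l==i).astype(np.uint8),cv2.MORPH_CLOSE,np.ones((21,21)))
for r in range(130,180,4):
    j=np.where(l[r]==i)[0]
    if len(j):print(r,j.min(),j.max())
def cost(x,y,w,ze):
    cc,si=np.cos(w),np.sin(w);X=[(x+cc*dx-si*dy,y+si*dx+cc*dy,z) for dx in(-14,14) for dy in(-18,18) for z in(ze,136)]
    return int((cv2.fillConvexPoly(np.zeros_like(M),cv2.convexHull((wpr("w1",X)*16).round().astype(np.int32)),1,shift=4)!=M).sum())
print(np.array(sorted((cost(462+dx,-322+dy,np.radians(w),z),462+dx,-322+dy,w,z) for dx in range(-14,15,2) for dy in range(-14,15,2) for w in(10,17,24.5,32,114.5) for z in(60,90))[:8]))
E
```

```text
[[ 487.9 -249.6    4. ]
 [ 532.4 -350.4    4. ]
 [ 440.6 -392.     4. ]
 [ 395.4 -293.     4. ]] [ 464.1 -321.2    4. ]
[110.1 100.8 108.8 102.1] [ -66.1 -155.6  114.5   25.1]Traceback (most recent call last):
  File "<stdin>", line 8, in <module>
    return _wrapfunc(a, 'argmax', axis=axis, out=out, **kwds)
    return bound(*args, **kwds)
ValueError: attempt to get argmax of an empty sequence
```

Run:
```python
from h import *
np.set_printoptions(suppress=True,precision=1)
im=cv2.imread("pics/w1.png");hs=cv2.cvtColor(im,cv2.COLOR_BGR2HSV)
print(hs[141,252],hs[170,252],hs[110,252])
o=np.zeros(hs.shape[:2],np.uint8);o[120:182,222:292]=((hs[...,0]<20)&(hs[...,1]>150)&(hs[...,2]>130))[120:182,222:292]
for r in range(130,180,4):
    j=np.where(o[r])[0]
    if len(j):print(r,j.min(),j.max())
M=cv2.morphologyEx(o,cv2.MORPH_CLOSE,np.ones((21,21)))
def cost(x,y,w,ze):
    cc,si=np.cos(w),np.sin(w);X=[(x+cc*dx-si*dy,y+si*dx+cc*dy,z) for dx in(-14,14) for dy in(-18,18) for z in(ze,136)]
    return int((cv2.fillConvexPoly(np.zeros_like(M),cv2.convexHull((wpr("w1",X)*16).round().astype(np.int32)),1,shift=4)!=M).sum())
print(np.array(sorted((cost(464+dx,-322+dy,np.radians(w),z),464+dx,-322+dy,w,z) for dx in range(-14,15,2) for dy in range(-14,15,2) for w in(10,17,24.5,32,114.5) for z in(31,60,90))[:8]))
```

```text
[ 12 171 248] [ 10 166 233] [ 4 27 66]
138 235 268
142 234 269
146 233 270
150 232 271
154 233 270
158 232 270
162 232 270
166 232 270
170 233 270
174 257 269
[[ 158.   464.  -316.    24.5   60. ]
 [ 169.   464.  -318.    24.5   60. ]
 [ 174.   464.  -316.    24.5   90. ]
 [ 181.   464.  -318.    17.    60. ]
 [ 184.   464.  -316.    17.    60. ]
 [ 186.   464.  -316.    24.5   31. ]
 [ 201.   464.  -318.    24.5   31. ]
 [ 205.   464.  -318.    17.    31. ]]
```

Emit:
carry_out(
  moves=[
    [[0, 0.0355, -0.0075, 0], [0.03, 0.0355, -0.0075, 0], [0.07, 0.0355, -0.0075, 0], [0.1, 0.0355, -0.0075, 0], [0.118, 0.0355, -0.0075, 0]],
  ],
)

```text
time_s: 1.4
tool_pos: [461.6, -318.5, 81.2]
tcp_rot: [0.382, 0.596, -0.382, 0.594]
force: [-0.0, 0.2, 0.3]
finger_gap: 0.998
```

Emit:
carry_out(
  moves=[
    [[0, 0, 0, 0], [0, 0, 0, 0], [0, 0, 0, 0], [0, 0, 0, 0], [0, 0, 0, 0]],
  ],
  gripper=1,
  squeeze=30,
)

```text
time_s: 2.02
tool_pos: [463.1, -319.5, 84.3]
tcp_rot: [0.382, 0.594, -0.382, 0.595]
force: [-1.1, 0.3, 5.7]
finger_gap: 0.414
```

Run:
```python
from h import *
o=readout.get_obs();print(o["time_s"],o["tool_pos"],o["finger_gap"],o["force"])
a=eyes.camera("scene");cv2.imwrite("pics/g1.png",cv2.resize(a[90:240,80:330],(750,450),interpolation=cv2.INTER_CUBIC))
```

```text
2.025 [ 463.09937999 -319.53967348   84.27557485] 0.4143138083862484 [-1.0832784   0.33867513  5.67288156]
```

View pics/g1.png

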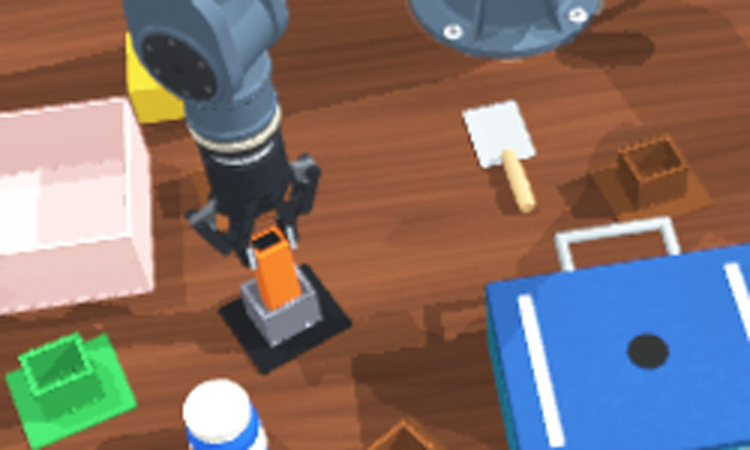

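The gripper has closed on the orange body: gap 0.41, which is about 35 mm. In the crop it stands at (275,270), still in the grey cup. Next I lift it and carry it to the dot.

Emit:
carry_out(
  moves=[
    [[-0.02, 0, 0, 0], [-0.05, 0, 0, 0], [-0.09, 0, 0, 0], [-0.125, 0, 0, 0], [-0.149, 0, 0, 0]],
  ],
  squeeze=40,
)

```text
time_s: 2.7
tool_pos: [462.8, -319.4, 234.1]
tcp_rot: [0.382, 0.594, -0.382, 0.595]
force: [0.2, -0.7, -2.1]
finger_gap: 0.412
```

Emit:
carry_out(
  moves=[
    [[0, 0.015, -0.012, 0], [0, 0.05, -0.038, 0], [0, 0.085, -0.065, 0], [0, 0.12, -0.092, 0], [0, 0.155, -0.119, 0]],
  ],
)

```text
time_s: 3.32
tool_pos: [554.4, -144.2, 230.9]
tcp_rot: [0.382, 0.595, -0.382, 0.594]
force: [1.0, -0.4, -1.5]
finger_gap: 0.409
```

Emit:
carry_out(
  moves=[
    [[0, 0.035, -0.027, 0], [0, 0.07, -0.054, 0], [0, 0.105, -0.08, 0], [0, 0.14, -0.107, 0], [0, 0.154, -0.118, 0]],
  ],
)

```text
time_s: 3.95
tool_pos: [645.5, 27.8, 230.4]
tcp_rot: [0.381, 0.596, -0.382, 0.594]
force: [0.2, -0.3, -1.7]
finger_gap: 0.413
```

```bash
python3 w.py w2
python3 - <<'E'
from h import *
a=eyes.camera("scene");b=eyes.camera("top");w=cv2.imread("pics/w2.png")
cv2.imwrite("pics/s2.png",a);cv2.imwrite("pics/t2.png",b)
f=lambda i:cv2.resize(i,(400,400),interpolation=cv2.INTER_CUBIC)
cv2.imwrite("pics/m2.png",np.hstack([f(a[100:270,200:370]),cv2.resize(w,(400,300)) if 0 else f(b[60:220,150:310])]))
E
```

```text
3.95 [645.52  27.79 230.35] -65.33909329864599 0.412537742736566 [ 0.22 -0.31 -1.75]
```

View pics/m2.png

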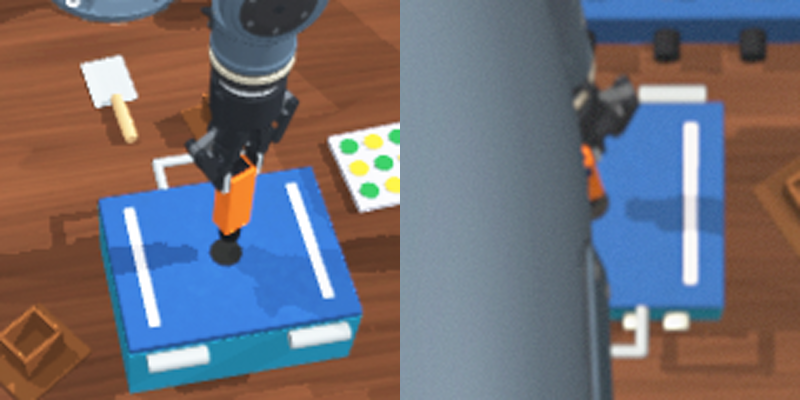

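Run:
```python
from h import *
np.set_printoptions(suppress=True,precision=1)
X=[(645.5,27.8,z) for z in(115,154,179,284)]+[(647,25.5,115)]
print((proj("scene",X)-[200,100])*400/170)
a=cv2.imread("pics/s2.png");hs=cv2.cvtColor(a,cv2.COLOR_BGR2HSV)
m=np.zeros(hs.shape[:2],np.uint8);m[150:215,270:330]=((hs[...,0]<16)&(hs[...,1]>190)&(hs[...,2]>130))[150:215,270:330]
ys,xs=np.where(m)
for r in range(ys.min(),ys.max()+1,3):print(((np.array([xs[ys==r].min(),xs[ys==r].max(),r])-[200,200,100])*400/170))
```

```text
[[225.7 249.9]
 [227.9 232. ]
 [229.4 220. ]
 [236.3 165.1]
 [224.2 251.2]]
[242.4 242.4 155.3]
[247.1 249.4 162.4]
[244.7 247.1 169.4]
[232.9 251.8 176.5]
[230.6 251.8 183.5]
[230.6 249.4 190.6]
[216.5 249.4 197.6]
[216.5 247.1 204.7]
[216.5 247.1 211.8]
[214.1 244.7 218.8]
[221.2 237.6 225.9]
[223.5 228.2 232.9]
```

The scene crop shows the nose ending at about (228,236), right over the dot at (226,252). The body is upright and matches the projected axis to within 2–3 px. I hold for over 2 s.

Emit:
carry_out(
  moves=[
    [[0, 0, 0, 0], [0, 0, 0, 0], [0, 0, 0, 0], [0, 0, 0, 0], [0, 0, 0, 0]],
  ],
)

```text
time_s: 4.72
tool_pos: [645.4, 24.4, 232.3]
tcp_rot: [0.383, 0.595, -0.383, 0.595]
force: [-0.8, -0.5, -1.9]
finger_gap: 0.416
```

Emit:
carry_out(
  moves=[
    [[0, 0, 0, 0], [0, 0, 0, 0], [0, 0, 0, 0], [0, 0, 0, 0], [0, 0, 0, 0]],
  ],
)

```text
time_s: 5.35
tool_pos: [645.4, 24.6, 232.2]
tcp_rot: [0.382, 0.595, -0.382, 0.595]
force: [-0.6, 0.0, -1.5]
finger_gap: 0.414
```

Emit:
carry_out(
  moves=[
    [[0, 0, 0, 0], [0, 0, 0, 0], [0, 0, 0, 0], [0, 0, 0, 0], [0, 0, 0, 0]],
  ],
)

```text
time_s: 5.98
tool_pos: [645.4, 24.6, 232.2]
tcp_rot: [0.383, 0.595, -0.382, 0.595]
force: [-1.0, -0.5, -2.3]
finger_gap: 0.415
```

Emit:
carry_out(
  moves=[
    [[0, 0, 0, 0], [0, 0, 0, 0], [0, 0, 0, 0], [0, 0, 0, 0], [0, 0, 0, 0]],
  ],
)

```text
time_s: 6.6
tool_pos: [645.4, 24.6, 232.2]
tcp_rot: [0.382, 0.595, -0.382, 0.595]
force: [0.4, -0.3, -0.6]
finger_gap: 0.413
```

Emit:
carry_out(
  moves=[
    [[0, -0.015, 0.012, 0], [0, -0.05, 0.038, 0], [0, -0.085, 0.065, 0], [0, -0.12, 0.092, 0], [0, -0.155, 0.119, 0]],
  ],
)

```text
time_s: 7.22
tool_pos: [552.3, -149.9, 232.4]
tcp_rot: [0.383, 0.595, -0.383, 0.595]
force: [0.8, 0.3, -2.3]
finger_gap: 0.415
```

Emit:
carry_out(
  moves=[
    [[0, -0.035, 0.027, 0], [0, -0.07, 0.054, 0], [0, -0.105, 0.08, 0], [0, -0.14, 0.107, 0], [0, -0.154, 0.118, 0]],
  ],
)

```text
time_s: 7.85
tool_pos: [460.6, -321.4, 232.4]
tcp_rot: [0.383, 0.594, -0.383, 0.594]
force: [-0.5, -0.5, -1.0]
finger_gap: 0.412
```

Emit:
carry_out(
  moves=[
    [[0, 0, 0, 0], [0.01, 0, 0, 0], [0.03, 0, 0, 0], [0.05, 0, 0, 0], [0.07, 0, 0, 0]],
  ],
)

```text
time_s: 8.48
tool_pos: [463.1, -317.8, 160.9]
tcp_rot: [0.382, 0.595, -0.382, 0.595]
force: [0.1, 0.2, -0.9]
finger_gap: 0.414
```

```bash
python3 w.py w3
python3 - <<'E'
from h import *
a=eyes.camera("scene");w=cv2.imread("pics/w3.png")
cv2.imwrite("pics/m3.png",np.hstack([cv2.resize(a[120:230,120:230],(400,400),interpolation=cv2.INTER_CUBIC),cv2.resize(w[60:260,160:360],(400,400))]))
E
```

```text
8.475 [ 463.06 -317.79  160.87] -65.3749379313924 0.4135173750617917 [ 0.11  0.15 -0.85]
```

View pics/m3.png

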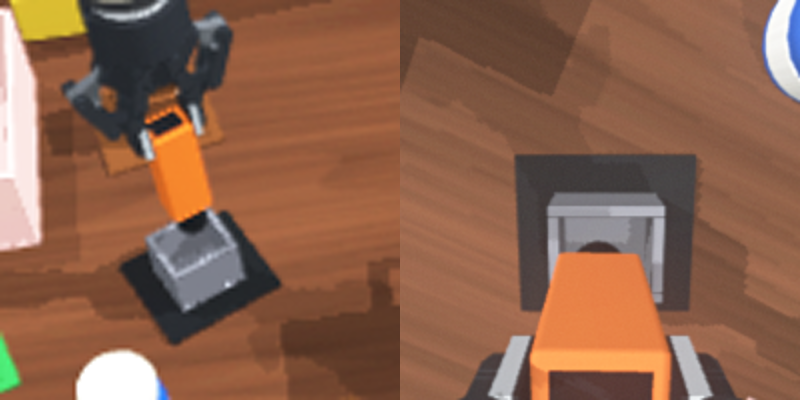

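The thermometer hangs over the grey cup, nose at crop (597,250) against a cup centre of about x=606. I shift 3 mm along +z, lower and release.

Emit:
carry_out(
  moves=[
    [[0, 0, 0.003, 0], [0.015, 0, 0.003, 0], [0.035, 0, 0.003, 0], [0.055, 0, 0.003, 0], [0.068, 0, 0.003, 0]],
  ],
)

```text
time_s: 9.2
tool_pos: [463.6, -321.7, 93.0]
tcp_rot: [0.383, 0.595, -0.382, 0.594]
force: [-0.7, -0.0, -2.8]
finger_gap: 0.408
```

Emit:
carry_out(
  moves=[
    [[0.004, 0, 0, 0], [0.008, 0, 0, 0], [0.008, 0, 0, 0], [0.008, 0, 0, 0]],
  ],
)

```text
time_s: 9.7
tool_pos: [464.1, -322.2, 86.7]
tcp_rot: [0.382, 0.594, -0.382, 0.595]
force: [1.1, -0.3, -1.9]
finger_gap: 0.411
```

Emit:
carry_out(
  moves=[
    [[0, 0, 0, 0], [0, 0, 0, 0], [0, 0, 0, 0], [0, 0, 0, 0], [0, 0, 0, 0]],
  ],
  gripper=0,
)

```text
time_s: 10.32
tool_pos: [463.8, -321.9, 86.2]
tcp_rot: [0.383, 0.595, -0.382, 0.595]
force: [-0.5, -0.3, -0.1]
finger_gap: 0.998
```

Emit:
carry_out(
  moves=[
    [[-0.01, 0, 0, 0], [-0.03, 0, 0, 0], [-0.06, 0, 0, 0], [-0.09, 0, 0, 0], [-0.12, 0, 0, 0]],
  ],
)

```text
time_s: 10.95
tool_pos: [463.9, -322.0, 207.9]
tcp_rot: [0.382, 0.595, -0.382, 0.595]
force: [-0.6, -0.6, 0.6]
finger_gap: 1.002
```

```bash
python3 w.py w4
python3 - <<'E'
from h import *
a=eyes.camera("scene");w=cv2.imread("pics/w4.png")
cv2.imwrite("pics/m4.png",np.hstack([cv2.resize(a[120:230,120:230],(400,400),interpolation=cv2.INTER_CUBIC),cv2.resize(w[60:260,160:360],(400,400))]))
E
```

```text
10.95 [ 463.85 -321.96  207.94] -65.48937508246014 1.0021830556330023 [-0.57 -0.57  0.64]
```

View pics/m4.png

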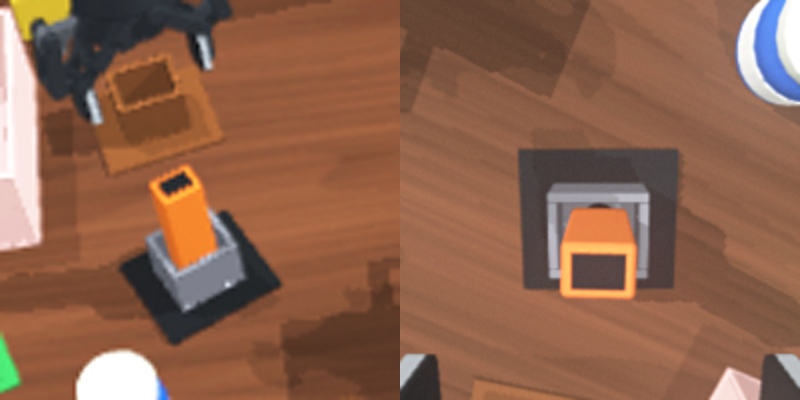

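The thermometer stands upright in the grey cup, free of the fingers, at crop (190,215) left and (598,250) right. Next is the hatch bar.

Emit:
carry_out(
  moves=[
    [[0, 0.021, -0.038, -0.18], [0, 0.042, -0.076, -0.36], [0, 0.064, -0.114, -0.54], [0, 0.085, -0.152, -0.72], [0, 0.106, -0.19, -0.9]],
  ],
)

```text
time_s: 11.68
tool_pos: [481.3, -103.7, 206.1]
tcp_rot: [0.084, 0.702, -0.084, 0.702]
force: [0.2, -0.1, 0.1]
finger_gap: 1.005
```

Emit:
carry_out(
  moves=[
    [[0, 0.045, -0.007, -0.12], [0, 0.09, -0.014, -0.242], [0, 0.129, -0.021, -0.242], [0, 0.129, -0.021, -0.242], [0, 0.129, -0.021, -0.242]],
  ],
)

```text
time_s: 12.3
tool_pos: [491.9, 25.0, 206.1]
tcp_rot: [0.0, 0.707, -0.0, 0.707]
force: [0.4, -0.0, -0.4]
finger_gap: 0.999
```

```bash
python3 w.py w5
```

```text
12.3 [491.94  25.04 206.08] -0.02198767499880687 0.9987997194276494 [ 0.39 -0.   -0.41]
```

View pics/w5.png

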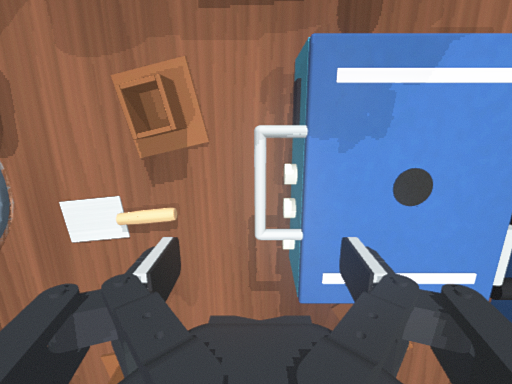

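Run:
```python
from h import *
np.set_printoptions(suppress=True,precision=1)
for p in[(260.5,133),(260.5,235),(260.5,183)]:print(wun("w5",p,107))
print(wun("w5",(412.5,187),115),wun("w5",(291,208),80), wun("w5",(284,208),80))
```

```text
[492.7  81.4 107. ]
[492.7 -28.  107. ]
[492.7  30.7 107. ]
[646.7  28.4 115. ] [528.6  -5.7  80. ] [520.3  -5.7  80. ]
```

Emit:
carry_out(
  moves=[
    [[0.01, 0, 0, 0], [0.03, 0, 0, 0], [0.04, 0, 0, 0], [0.04, 0, 0, 0], [0.04, 0, 0, 0]],
  ],
  gripper=0.62,
  squeeze=25,
)

```text
time_s: 12.98
tool_pos: [492.4, 25.0, 166.6]
tcp_rot: [0.001, 0.707, -0.0, 0.707]
force: [0.3, 0.1, 1.1]
finger_gap: 0.378
```

Emit:
carry_out(
  moves=[
    [[0.01, 0, 0, 0], [0.03, 0, 0, 0], [0.05, 0, 0, 0], [0.066, 0, 0, 0], [0.077, 0, 0, 0]],
  ],
  gripper=0.7,
)

```text
time_s: 13.6
tool_pos: [491.9, 25.2, 88.3]
tcp_rot: [0.0, 0.707, -0.0, 0.707]
force: [0.1, -0.5, -0.3]
finger_gap: 0.301
```

Emit:
carry_out(
  moves=[
    [[0, 0, 0, 0], [0, 0, 0, 0], [0, 0, 0, 0], [0, 0, 0, 0], [0, 0, 0, 0]],
  ],
  gripper=1,
  squeeze=25,
)

```text
time_s: 14.22
tool_pos: [492.2, 25.2, 89.4]
tcp_rot: [0.0, 0.707, -0.0, 0.707]
force: [0.2, 0.6, -0.6]
finger_gap: -0.001
```

Run:
```python
from h import *
o=readout.get_obs();print(o["time_s"],o["tool_pos"],o["finger_gap"],o["force"],o["joint_pos"])
# bar arc relative to closed
th=np.radians([0,1,2,4,6,8,10,13,16,19,22,25,28,31,34,37,40,43,44,46,49,52,55,57,58,59,60])
x=265-(265*np.cos(th)-7*np.sin(th)); z=265*np.sin(th)+7*np.cos(th)-7
for t,a,b in zip(np.degrees(th),x,z):print(round(t),"dz(tool)=%.4f dx(tool)=%.4f"%(a/1e3,-b/1e3))
```

```text
14.225 [492.22859134  25.18405702  89.39119083] -0.0008464839577643111 [ 0.20503139  0.61451335 -0.60582297] [ 5.10314493e-02  2.49462295e-01 -2.97447069e-01  1.02357861e+00
  1.27737150e-04  1.62281224e+00]
0 dz(tool)=0.0000 dx(tool)=-0.0000
1 dz(tool)=0.0002 dx(tool)=-0.0046
2 dz(tool)=0.0004 dx(tool)=-0.0092
4 dz(tool)=0.0011 dx(tool)=-0.0185
6 dz(tool)=0.0022 dx(tool)=-0.0277
8 dz(tool)=0.0036 dx(tool)=-0.0368
10 dz(tool)=0.0052 dx(tool)=-0.0459
13 dz(tool)=0.0084 dx(tool)=-0.0594
16 dz(tool)=0.0122 dx(tool)=-0.0728
19 dz(tool)=0.0167 dx(tool)=-0.0859
22 dz(tool)=0.0219 dx(tool)=-0.0988
25 dz(tool)=0.0278 dx(tool)=-0.1113
28 dz(tool)=0.0343 dx(tool)=-0.1236
31 dz(tool)=0.0415 dx(tool)=-0.1355
34 dz(tool)=0.0492 dx(tool)=-0.1470
37 dz(tool)=0.0576 dx(tool)=-0.1581
40 dz(tool)=0.0665 dx(tool)=-0.1687
43 dz(tool)=0.0760 dx(tool)=-0.1788
44 dz(tool)=0.0792 dx(tool)=-0.1821
46 dz(tool)=0.0860 dx(tool)=-0.1885
49 dz(tool)=0.0964 dx(tool)=-0.1976
52 dz(tool)=0.1074 dx(tool)=-0.2061
55 dz(tool)=0.1187 dx(tool)=-0.2141
57 dz(tool)=0.1265 dx(tool)=-0.2191
58 dz(tool)=0.1305 dx(tool)=-0.2214
59 dz(tool)=0.1345 dx(tool)=-0.2238
60 dz(tool)=0.1386 dx(tool)=-0.2260
```

The fingers shut on nothing (gap 0), so I look again.

```bash
python3 w.py w6;  python3 - <<'E'
from h import *
a=eyes.camera("scene");w=cv2.imread("pics/w6.png")
cv2.imwrite("pics/m6.png",np.hstack([cv2.resize(a[120:230,230:340],(400,400),interpolation=cv2.INTER_CUBIC),cv2.resize(w[90:330,140:380],(400,400))]))
E
```

```text
14.225 [492.23  25.18  89.39] -0.0564058739088247 -0.0008464839577643111 [ 0.21  0.61 -0.61]
```

View pics/m6.png

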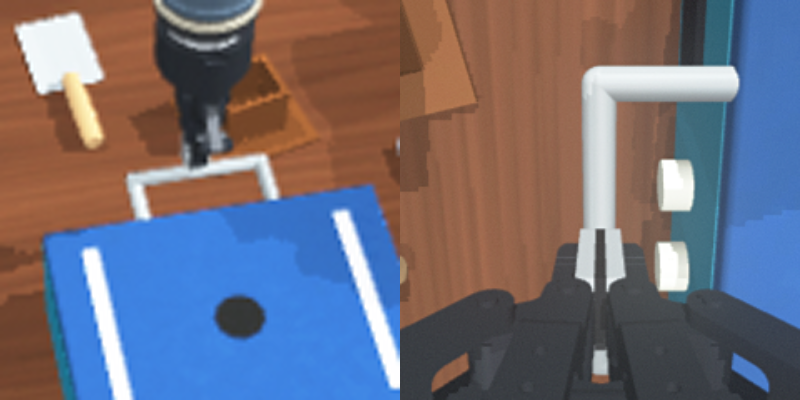

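Run:
```python
from h import *
np.set_printoptions(suppress=True,precision=1)
X=[(492.2,y,z) for y in(36,25) for z in(80,89.4,107,113)]
print((wpr("w6",X)-[140,90])*400/240+[400,0])
print((proj("scene",X)-[230,120])*400/110)
B=[(492,-30,107),(492,80,107)]
print((wpr("w6",B)-[140,90])*400/240+[400,0],(proj("scene",B)-[230,120])*400/110)
```

```text
[[599.3 190.9]
 [599.2 197.9]
 [599.2 213.2]
 [599.1 219.1]
 [599.3 215. ]
 [599.3 223.1]
 [599.2 240.6]
 [599.2 247.4]]
[[204.6 187.2]
 [205.2 180.5]
 [206.3 167.8]
 [206.6 163.4]
 [192.1 189.1]
 [192.6 182.4]
 [193.5 169.7]
 [193.9 165.3]]
[[598.9 364.7]
 [598.4  92.7]] [[129.6 179.1]
 [256.9 160. ]]
```

Run:
```python
from h import *
np.set_printoptions(suppress=True,precision=1)
im=cv2.imread("pics/w6.png")
for r in(150,180,200):
    print(r,[tuple(im[r,c]) and int(im[r,c].sum()) for c in range(244,280,1)])
    print([tuple(int(v) for v in im[r,c]) for c in range(312,348,3)])
for c in(290,310,320):print(c,[int(im[r,c].sum()) for r in range(120,165,2)])
X=[(537,56,114),(537,56,100),(486,56,107),(498,56,107),(510,80.5,113),(510,80.5,107)]
print(wpr("w6",X)); 
d=dict(np.load("pics/w6.npz"));
for dz in(20,30):
    d["p"]=np.array([492.2,25.2,89.4+dz]);np.savez("pics/w6b.npz",**d);print(dz,wpr("w6b",X))
```

```text
150 [341, 335, 347, 345, 344, 434, 508, 553, 578, 612, 635, 639, 639, 650, 664, 674, 687, 681, 680, 669, 658, 646, 639, 593, 517, 437, 406, 407, 407, 410, 411, 410, 408, 416, 406, 413]
[(138, 134, 130), (140, 136, 132), (138, 134, 131), (139, 135, 131), (138, 135, 131), (137, 135, 130), (140, 137, 134), (140, 135, 132), (140, 136, 134), (113, 92, 75), (151, 98, 65), (174, 111, 70)]
180 [342, 348, 337, 341, 341, 408, 490, 535, 567, 612, 634, 640, 636, 647, 659, 671, 678, 680, 675, 668, 655, 647, 625, 600, 545, 434, 357, 342, 350, 342, 332, 343, 339, 327, 335, 327]
[(125, 107, 63), (129, 113, 69), (128, 110, 66), (118, 103, 60), (124, 107, 64), (125, 107, 62), (118, 101, 58), (149, 120, 67), (108, 75, 56), (142, 94, 63), (173, 112, 75), (187, 120, 76)]
200 [340, 339, 334, 342, 335, 367, 467, 524, 557, 599, 634, 638, 639, 652, 661, 670, 681, 680, 674, 667, 653, 636, 629, 590, 546, 415, 343, 339, 344, 337, 345, 340, 334, 331, 325, 309]
[(242, 248, 246), (251, 255, 255), (127, 109, 64), (127, 110, 64), (128, 113, 66), (124, 107, 63), (134, 115, 64), (108, 77, 58), (123, 85, 61), (162, 106, 71), (188, 118, 76), (190, 120, 75)]
290 [280, 287, 289, 285, 282, 693, 711, 724, 734, 711, 691, 660, 605, 523, 475, 409, 290, 297, 299, 302, 289, 301, 297]
310 [152, 156, 155, 167, 156, 694, 710, 726, 729, 710, 688, 661, 602, 527, 465, 409, 280, 289, 300, 303, 306, 296, 308]
320 [176, 175, 174, 181, 175, 693, 710, 722, 731, 707, 687, 658, 594, 523, 462, 402, 282, 283, 289, 291, 286, 300, 289]
[[337.9 189.2]
 [331.6 183.6]
 [249.1 186.4]
 [269.2 186.4]
 [291.8 145.7]
 [290.6 144.7]]
20 [[329.2 181.5]
 [324.2 177. ]
 [250.3 179.2]
 [268.2 179.2]
 [288.1 142.7]
 [287.2 141.9]]
30 [[325.6 178.2]
 [321.  174.2]
 [250.8 176.2]
 [267.8 176.2]
 [286.6 141.4]
 [285.7 140.8]]
```

Emit:
carry_out(
  moves=[
    [[-0.004, 0, 0, 0], [-0.008, 0, 0, 0], [-0.01, 0, 0, 0], [-0.01, 0, 0, 0], [-0.01, 0, 0, 0]],
  ],
)

```text
time_s: 14.95
tool_pos: [492.0, 25.2, 99.1]
tcp_rot: [0.0, 0.707, -0.0, 0.707]
force: [-0.7, 0.3, 0.3]
finger_gap: -0.004
```

```bash
python3 w.py w7;  python3 - <<'E'
from h import *
a=eyes.camera("scene");w=cv2.imread("pics/w7.png")
cv2.imwrite("pics/s7.png",a)
cv2.imwrite("pics/m7.png",np.hstack([cv2.resize(a[145:185,260:310],(400,320),interpolation=cv2.INTER_CUBIC),cv2.resize(w[190:270,210:310],(400,320),interpolation=cv2.INTER_CUBIC)]))
im=w
for r in(150,180,200):
    print(r,[int(im[r,c].sum()) for c in range(244,280,1)])
print([[int(im[r,c].sum()) for r in range(120,165,2)] for c in(290,310)])
E
```

```text
14.95 [492.04  25.19  99.14] -0.05546012947574639 -0.00398918934027323 [-0.65  0.34  0.25]
150 [339, 344, 338, 344, 348, 350, 450, 514, 560, 580, 618, 638, 638, 642, 664, 674, 679, 683, 677, 671, 656, 645, 624, 594, 552, 411, 352, 345, 340, 337, 335, 327, 323, 324, 328, 308]
180 [338, 338, 340, 341, 339, 347, 437, 501, 541, 573, 608, 635, 637, 643, 658, 668, 677, 682, 678, 673, 657, 644, 632, 589, 539, 396, 343, 342, 351, 339, 337, 335, 336, 324, 327, 326]
200 [342, 345, 346, 342, 335, 346, 380, 486, 536, 569, 613, 640, 639, 649, 657, 669, 677, 680, 677, 671, 651, 645, 628, 586, 524, 397, 342, 343, 346, 334, 333, 337, 333, 333, 317, 299]
[[284, 292, 281, 292, 316, 710, 709, 734, 722, 702, 676, 615, 544, 487, 422, 294, 301, 296, 294, 304, 300, 293, 299], [142, 151, 156, 157, 222, 713, 710, 734, 717, 697, 670, 620, 543, 480, 418, 287, 294, 291, 283, 291, 291, 304, 308]]
```

View pics/m7.png

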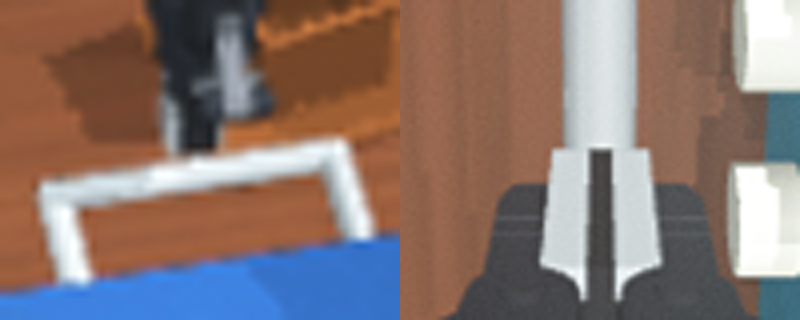

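The bar lies beyond the fingertips: they shut just above it, so the real tips sit about 25 mm behind the nominal TCP. I open, go lower and close again.

Emit:
carry_out(
  moves=[
    [[0, 0, 0, 0], [0, 0, 0, 0], [0, 0, 0, 0], [0.006, 0, 0, 0], [0.012, 0, 0, 0]],
  ],
  gripper=0.68,
)

```text
time_s: 15.68
tool_pos: [492.1, 25.2, 86.7]
tcp_rot: [0.0, 0.707, -0.0, 0.707]
force: [-0.4, -0.1, -0.5]
finger_gap: 0.325
```

Emit:
carry_out(
  moves=[
    [[0.004, 0, 0, 0], [0.008, 0, 0, 0], [0.012, 0, 0, 0], [0.016, 0, 0, 0], [0.016, 0, 0, 0]],
  ],
)

```text
time_s: 16.3
tool_pos: [491.9, 25.2, 70.9]
tcp_rot: [0.0, 0.707, -0.0, 0.707]
force: [-0.3, 0.4, -0.2]
finger_gap: 0.321
```

Emit:
carry_out(
  moves=[
    [[0, 0, 0, 0], [0, 0, 0, 0], [0, 0, 0, 0], [0, 0, 0, 0], [0, 0, 0, 0]],
  ],
  gripper=1,
  squeeze=25,
)

```text
time_s: 16.92
tool_pos: [491.9, 25.2, 71.2]
tcp_rot: [0.0, 0.707, -0.0, 0.707]
force: [-2.8, 0.5, 1.9]
finger_gap: 0.127
```

The bar is gripped (gap 0.127, about 12 mm). I lift it along its arc in small steps.

Emit:
carry_out(
  moves=[
    [[-0.0046, 0, 0.0002, 0], [-0.0139, 0, 0.0007, 0], [-0.0277, 0, 0.0022, 0], [-0.0414, 0, 0.0044, 0], [-0.0549, 0, 0.0073, 0]],
  ],
)

```text
time_s: 17.55
tool_pos: [499.0, 25.2, 127.2]
tcp_rot: [0.0, 0.707, -0.0, 0.707]
force: [-3.6, 0.6, -2.1]
finger_gap: 0.129
```

Emit:
carry_out(
  moves=[
    [[0, 0, 0, 0]],
  ],
)

```text
time_s: 17.68
tool_pos: [499.2, 25.2, 127.5]
tcp_rot: [0.0, 0.707, -0.0, 0.707]
force: [-5.9, 0.3, -1.3]
finger_gap: 0.122
```

Run:
```python
from h import *
np.set_printoptions(suppress=True,precision=1)
a=eyes.camera("scene");cv2.imwrite("pics/s8.png",a)
# dot in scene -> hatch angle
hs=cv2.cvtColor(a,cv2.COLOR_BGR2HSV)
m=np.zeros(a.shape[:2],np.uint8);m[185:225,275:320]=(a.max(2)<75)[185:225,275:320]
k,l,s,c=cv2.connectedComponentsWithStats(m);i=1+np.argmax(s[1:,4]);print(s[i],c[i])
for t in(0,6,10,12,14):
    r=np.radians(t);print(t,proj("scene",[(757-110*np.cos(r)+15*np.sin(r),25.5,100+110*np.sin(r)+15*np.cos(r))]))
```

```text
[291 198  13  12 116] [296.6 203.7]
0 [[295.3 206.8]]
6 [[295.7 205.2]]
10 [[296.1 204.4]]
12 [[296.3 204. ]]
14 [[296.5 203.7]]
```

Emit:
carry_out(
  moves=[
    [[-0.0134, 0, 0.0036, 0], [-0.0266, 0, 0.0079, 0], [-0.0396, 0, 0.0129, 0], [-0.0523, 0, 0.0185, 0], [-0.0646, 0, 0.0248, 0]],
  ],
)

```text
time_s: 18.35
tool_pos: [523.3, 25.2, 192.4]
tcp_rot: [0.0, 0.708, -0.0, 0.707]
force: [-8.4, 1.3, 2.1]
finger_gap: 0.125
```

Emit:
carry_out(
  moves=[
    [[-0.012, 0, 0.0069, 0], [-0.0237, 0, 0.0145, 0], [-0.0349, 0, 0.0227, 0], [-0.0457, 0, 0.0314, 0], [-0.056, 0, 0.0407, 0]],
  ],
)

```text
time_s: 18.98
tool_pos: [563.4, 25.2, 249.5]
tcp_rot: [0.0, 0.708, -0.0, 0.707]
force: [-15.0, 0.7, 11.0]
finger_gap: 0.122
```

```bash
cat > ang.py <<'E'
from h import *
np.set_printoptions(suppress=True,precision=1)
o=readout.get_obs();print(o["time_s"],np.array(o["tool_pos"]),o["finger_gap"],np.array(o["force"]))
a=eyes.camera("scene");cv2.imwrite("pics/s9.png",a)
hs=cv2.cvtColor(a,cv2.COLOR_BGR2HSV)
# angle by fitting hatch-top outline to the blue mask
roi=np.zeros(a.shape[:2],np.uint8);roi[110:235,235:360]=1
m=((hs[...,0]>102)&(hs[...,0]<120)&(hs[...,1]>130)).astype(np.uint8)*roi
m=cv2.morphologyEx(m,cv2.MORPH_CLOSE,np.ones((13,13)))
res=[]
for t in np.arange(0,75,1):
    r=np.radians(t);X=[(757-d*np.cos(r)+14*np.sin(r),y,100+d*np.sin(r)+14*np.cos(r)) for d in(0,220) for y in(165,-115)]
    k=np.zeros_like(m);cv2.fillConvexPoly(k,cv2.convexHull(proj("scene",X).astype(np.float32)).astype(np.int32),1);res.append((int((k!=m).sum()),t))
print(sorted(res)[:4])
E
python3 ang.py
```

```text
18.975 [563.4  25.2 249.5] 0.12182411716745635 [-15.    0.7  11. ]
[(1172, np.int64(44)), (1172, np.int64(45)), (1184, np.int64(43)), (1189, np.int64(46))]
```

Emit:
carry_out(
  moves=[
    [[-0.0118, 0, 0.0078, 0], [-0.0221, 0, 0.0171, 0], [-0.0309, 0, 0.0281, 0], [-0.0392, 0, 0.0395, 0], [-0.0392, 0, 0.0395, 0]],
  ],
)

```text
time_s: 19.65
tool_pos: [606.2, 25.1, 287.6]
tcp_rot: [0.0, 0.706, -0.0, 0.708]
force: [-0.2, 1.6, 0.3]
finger_gap: 0.119
```

```bash
python3 ang.py
```

```text
19.65 [606.2  25.1 287.6] 0.11868006342803546 [-0.2  1.6  0.3]
[(1230, np.int64(54)), (1233, np.int64(55)), (1283, np.int64(53)), (1331, np.int64(52))]
```

Emit:
carry_out(
  moves=[
    [[-0.004, 0, 0.0057, 0], [-0.0077, 0, 0.0116, 0], [-0.0114, 0, 0.0175, 0], [-0.0145, 0, 0.0233, 0], [-0.0145, 0, 0.0233, 0]],
  ],
)

```text
time_s: 20.32
tool_pos: [628.1, 25.1, 301.4]
tcp_rot: [0.0, 0.707, -0.0, 0.707]
force: [-3.1, 2.7, 6.2]
finger_gap: 0.125
```

```bash
python3 ang.py
```

```text
20.325 [628.1  25.1 301.4] 0.1252567685339061 [-3.1  2.7  6.2]
[(1178, np.int64(59)), (1272, np.int64(60)), (1278, np.int64(58)), (1371, np.int64(57))]
```

Emit:
carry_out(
  moves=[
    [[0.006, 0, -0.0121, 0], [0.0145, 0, -0.0237, 0], [0.0199, 0, -0.0312, 0], [0.0255, 0, -0.0386, 0], [0.0314, 0, -0.0457, 0]],
  ],
)

```text
time_s: 21.0
tool_pos: [581.6, 25.0, 268.9]
tcp_rot: [0.0, 0.707, -0.0, 0.707]
force: [-2.3, 1.0, 4.4]
finger_gap: 0.122
```

Emit:
carry_out(
  moves=[
    [[0.0061, 0, -0.0069, 0], [0.0093, 0, -0.0103, 0], [0.0125, 0, -0.0137, 0], [0.0125, 0, -0.0137, 0], [0.0125, 0, -0.0137, 0]],
  ],
)

```text
time_s: 21.62
tool_pos: [567.8, 25.0, 256.4]
tcp_rot: [0.0, 0.707, -0.0, 0.707]
force: [-5.5, 0.1, 4.4]
finger_gap: 0.118
```

```bash
python3 ang.py
```

```text
21.625 [567.8  25.  256.4] 0.11849378332275737 [-5.5  0.1  4.4]
[(1161, np.int64(46)), (1174, np.int64(44)), (1174, np.int64(45)), (1192, np.int64(43))]
```

Emit:
carry_out(
  moves=[
    [[0, 0, 0, 0], [0, 0, 0, 0], [0, 0, 0, 0], [0, 0, 0, 0], [0, 0, 0, 0]],
  ],
)

```text
time_s: 22.3
tool_pos: [567.9, 25.0, 256.4]
tcp_rot: [0.0, 0.707, -0.0, 0.707]
force: [-5.9, -0.1, 5.4]
finger_gap: 0.114
```

```bash
python3 ang.py; python3 -c "
import cv2;a=cv2.imread('pics/s9.png');cv2.imwrite('pics/m9.png',cv2.resize(a[80:270,80:430],(800,434),interpolation=cv2.INTER_CUBIC))"
```

```text
22.3 [567.9  25.  256.4] 0.11419695059805661 [-5.9 -0.1  5.4]
[(1160, np.int64(46)), (1173, np.int64(44)), (1173, np.int64(45)), (1193, np.int64(43))]
```

View pics/m9.png

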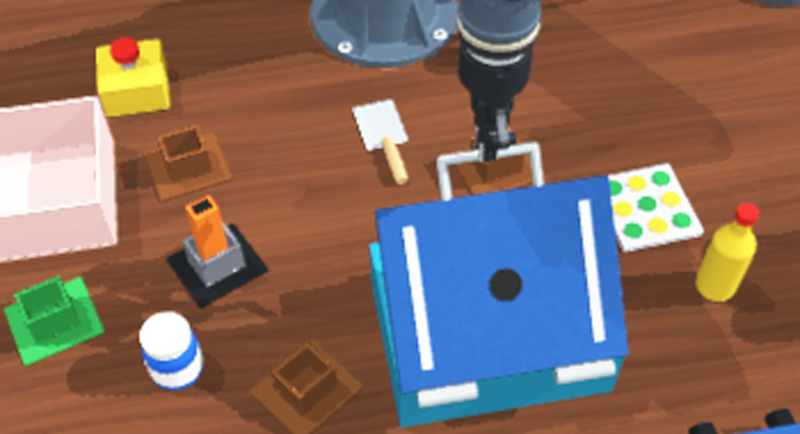

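The hatch is held by its bar at (490,150), and the thermometer stands in its dock at (212,245). The bottle (725,255) and jar (170,350) are in place. I relieve the small radial load and check that the grip is stable.

Emit:
carry_out(
  moves=[
    [[-0.0006, 0, -0.0006, 0], [-0.0012, 0, -0.0012, 0], [-0.0012, 0, -0.0012, 0], [-0.0012, 0, -0.0012, 0], [-0.0012, 0, -0.0012, 0]],
  ],
  squeeze=35,
)

```text
time_s: 22.98
tool_pos: [568.2, 25.0, 257.2]
tcp_rot: [0.0, 0.707, -0.0, 0.707]
force: [5.1, 0.6, -5.2]
finger_gap: 0.108
```

Emit:
carry_out(
  moves=[
    [[0, 0, 0, 0], [0, 0, 0, 0], [0, 0, 0, 0], [0, 0, 0, 0], [0, 0, 0, 0]],
  ],
)

```text
time_s: 23.6
tool_pos: [568.2, 25.0, 257.2]
tcp_rot: [0.0, 0.707, -0.0, 0.707]
force: [6.5, -0.1, -4.7]
finger_gap: 0.105
```

Emit:
carry_out(
  moves=[
    [[0, 0, 0, 0], [0, 0, 0, 0], [0, 0, 0, 0], [0, 0, 0, 0], [0, 0, 0, 0]],
  ],
)

```text
time_s: 24.22
tool_pos: [568.2, 25.0, 257.2]
tcp_rot: [0.0, 0.707, -0.0, 0.707]
force: [6.1, 0.4, -5.7]
finger_gap: 0.106
```

Emit:
carry_out(
  moves=[
    [[0.0006, 0, 0.0006, 0], [0.0006, 0, 0.0006, 0], [0.0006, 0, 0.0006, 0], [0.0006, 0, 0.0006, 0], [0.0006, 0, 0.0006, 0]],
  ],
)

```text
time_s: 24.85
tool_pos: [568.0, 25.0, 257.0]
tcp_rot: [0.0, 0.707, -0.0, 0.707]
force: [5.6, 0.8, -6.2]
finger_gap: 0.108
```

Emit:
carry_out(
  moves=[
    [[0, 0, 0, 0], [0, 0, 0, 0], [0, 0, 0, 0], [0, 0, 0, 0], [0, 0, 0, 0]],
  ],
)

```text
time_s: 25.48
tool_pos: [568.0, 25.0, 257.0]
tcp_rot: [0.0, 0.707, -0.0, 0.707]
force: [5.2, 0.4, -5.7]
finger_gap: 0.105
```

```bash
python3 ang.py
```

```text
25.475 [568.  25. 257.] 0.10547405335157564 [ 5.2  0.4 -5.7]
[(1162, np.int64(46)), (1175, np.int64(44)), (1175, np.int64(45)), (1191, np.int64(47))]
```

Pose, grip and force are steady, so I hand in.

```bash
python3 -c "
from bench import job,readout
print(job.close_job()); o=readout.get_obs(); print(o['time_s'],o['tool_pos'],o['finger_gap'],o['force'])"
```

```text
the job is handed in; nothing more can be done
None
the job is handed in; nothing more can be done
```

The job is handed in at about 25.5 s, with the hatch still held just below its balance point. No verdict is reported.

- **Thermometer:** I held it nose down over the dot for about 2.5 s. The tool was within about 2 mm of the dot sideways, and the nose about 40 mm above it. It then went back in the grey dock, and pictures show it upright and free of the fingers.
- **Hatch:** My first grasp of the bar closed on air because the real fingertips sit about 25 mm behind the nominal TCP. Going lower fixed it. I lifted the hatch to about 60° and eased it back.
- **Final angle:** The arm pose puts the hatch at about 44°. The coarse camera fit said 44–47° (best 46°), a small disagreement, but both are inside the 38–47.8° window.
- **Last readings:** The final pose and grip were steady. A leftover radial force of about 8 N on the bar remained, and one small correction did not remove it.
- **Bottle and jar:** Both looked undisturbed in the last picture.

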